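# Stack the specimen cases on the sloping rack

## Robot

A 6-joint arm with a two-finger parallel gripper is mounted at the origin on the work surface. World frame = base frame: x ahead of the robot, y to its left, z up, the work surface at z = 0. Lengths are in m, angles in rad, forces in N, time in s.
With the tool pointing down it reaches from about 0.3 to 0.875 m from the base axis. Payload 6.4 kg.
Tool frame: the origin (TCP) lies midway between the tips of the shut fingers; the grasp point (between the pads) lies 19 mm behind it (env.grasp_offset is the distance from the TCP to the grasp point, in m); z points along the fingers, x is the direction in which the jaws open and shut, and the axes are right-handed (so a half turn about z gives the same grasp; the last joint's range is limited). The gripper opens to 85 mm and grips with 20 to 120 N. Pads are 22 mm wide; open, the fingers measure 114 mm over their backs; the gripper's body (76 mm by 85 mm) begins 54 mm behind the grasp point. The pads swing forward as they close: fully open they stand 13 mm farther back than shut.
Start: joints at [-1.456, 0.181, 1.607, -0, 1.354, -0.206], TCP at [0.181, -0.546, 0.231] pointing down, gripper open.
Joint ranges: [-2.99, 2.99], [-0.89, 2.07], [0.3, 2.58], [-1.14, 4.28], [0, 2.63], [-3.12, 3.12]. Speed limits (rad/s): [2.57, 2.57, 3.01, 3.14, 3.14, 3.14].

## Interface

Orientations are given as a 3x3 rotation matrix whose columns are the frame's x, y, z axes.
In Python, from station import env gives the robot as it stands.
- The arm moves only by the tool arm_command, never from a script. Its argument "commands" is a list of rows, each a list of 7 numbers: the turn, a rotation vector about the tool's x, y, z scaled (see below), then the shift along the tool's x, y, z scaled (see below), then the closure, from -1 (fully open) to 1 (shut). In form: [[ax, ay, az, dx, dy, dz, gripper], ...]. A call has 1 to 5 rows; each row is the pose to reach, as a shift and turn from the pose measured when the call began, along the tool's axes at that moment; what a row does not reach only later rows make up. The controller multiplies each number of a shift by 0.4 m and each number of a turn by 60 degrees. A row lasts 1/10 s, in which the tool goes at most 50 mm and 8.59 degrees, less where a joint would pass 70% of its speed; a pose out of reach is approached as far as the arm can. A call with a number of a shift or a turn outside -1 to 1 is refused whole. A call with a gripper value outside its range is refused whole. The fingers move at their own pace and stop on an object; the grip force is fixed at half the most. Time passes only in rows, so rows that repeat a pose let the fingers close. It gives the time, the measured TCP pose, the force and the opening at its end, in the units of the state.
- env.observe(): the state, without advancing time (a new reading comes with each control period).
- env.grab_frame(name): name is "scene" or "top" or "wrist"; returns (picture, depth): 480x640x3 uint8, red, green, blue; 480x640 float32, m along the optical axis (not along the pixel's ray), 0 where there is no reading.
- env.camera_info(name): a dict with "mtx" (3x3 intrinsics, pixels), "rvec" (rotation vector, rad) and "tvec" (3), from world to camera coordinates, as OpenCV has them; the wrist camera has in their place "tool_from_camera" (4x4, takes a point from camera to tool coordinates, whose origin is the TCP and whose axes are the tool frame's). Camera axes: x right, y down, z forward; pixel columns grow to the right and rows downward; lengths in m; the calibration is good to about 2 mm. A picture is of the moment at which its call begins: read the wrist's pose just before it. camera_info takes no time and is no camera call.
- env.finish_job(): hands the job in, once; it reports no verdict.
The state is a dict: "time_s": time; "joint_positions": joint angles; "dq": joint speeds; "joint_efforts": joint torques, N m; "tool_pos": TCP position; "orientation": TCP orientation; "wrist_force": force on the tool from outside, world axes, zero at the start; "moment": the same for the moment, N m; "width": opening from 0.0 (shut) to 1.0 (fully open).
Only numpy, scipy, OpenCV 4.12 (cv2) and the standard library are available. Lean on these libraries where they do the work, as an engineer would, in place of code of your own. Each camera call takes 0.05 s, during which the arm holds its last target.

## Task

Put the three specimen cases away in one stack on the sloping rack: the largest flat on the shelf, the middle-sized one on it and the smallest on top, lids up, each centred across the shelf, lying lengthwise down the slope with its lower end right up against the backstop. Set them down gently without dropping them, and leave the other things on the bench where they are.

Things in the scene. Friction and masses are not known exactly. Their poses are not given: they have to be found in the camera images.
- case_large: the largest of three closed flat grey plastic specimen cases with a dark lid seam, a steel clasp at each end and a blank paper label on top: a plain rigid box 140 mm long x 64 mm wide x 40 mm high, same either way round, about 320 g (may differ by a third), lying flat on the bench at the start. Origin: centre of its underside; x along its length, y across its width, z up out of its lid
- case_medium: the middle-sized one of three closed flat grey plastic specimen cases with a dark lid seam, a steel clasp at each end and a blank paper label on top: a plain rigid box 120 mm long x 54 mm wide x 34 mm high, same either way round, about 220 g (may differ by a third), lying flat on the bench at the start. Origin: centre of its underside; x along its length, y across its width, z up out of its lid
- case_small: the smallest of three closed flat grey plastic specimen cases with a dark lid seam, a steel clasp at each end and a blank paper label on top: a plain rigid box 100 mm long x 44 mm wide x 30 mm high, same either way round, about 140 g (may differ by a third), lying flat on the bench at the start. Origin: centre of its underside; x along its length, y across its width, z up out of its lid
- deck: sloping aluminium shelf of the rack. Origin: middle of the inside corner of shelf surface and backstop, 30 mm above the bench. x runs down the slope into the backstop (tilted 0.30 rad below level), y level across the shelf, z square out of its surface. Surface: z = 0, x from -170 mm (open upper edge) to 0, y from -60 to 60 mm. Backstop: plate at x = 0 square to it, 120 x 115 mm tall, 5 mm thick
- rack: the whole grey metal rack, fixed to the bench: foot 200 x 120 mm, no side walls; origin: centre of the foot, on the bench; x level, towards the backstop, z up. The shelf holds a case by friction: a case does not slide down it by itself
- weight_pot: bystander: round white ceramic pot weight with a knob, 96 mm across, 52 mm high; origin at the centre of its underside
- eyepiece: bystander: black eyepiece standing upright, 38 mm across, 55 mm high; origin at the centre of its underside
- oil_bottle: bystander: small amber bottle, 32 mm across, 65 mm high; origin at the centre of its underside
- sample_dish: bystander: flat round glass sample dish, 72 mm across, 13 mm high; origin at the centre of its underside
- screwdriver: bystander: screwdriver with a black handle, 150 mm long, lying along its x axis; origin on the bench under it
- tweezers: bystander: steel tweezers, 110 mm long, 5 mm high, lying along its x axis; origin midway along, on the bench
Mind the look-alikes: they are no part of the job. What is shaped like the case_medium but green or pink is not meant.

How it is judged:
At the end, for the whole second after the job is handed in: The cases rest still in one stack on the shelf, large, middle, small from below, lids up: undersides within 5 mm of their heights and 0.06 rad of the slope, lengths within 0.1 rad of straight down it, lower ends within 6 mm of the backstop, middles within 14 mm of the shelf middle (x of case_large in the frame of deck between -0.076 and -0.066 m and y of case_large in the frame of deck between -0.014 and 0.014 m and z of case_large in the frame of deck between -0.005 and 0.005 m and angle between the x axis of each of case_large, case_medium, case_small and the x axis of deck, either way round below 0.1 rad and angle between the z axis of each of case_large, case_medium, case_small and the z axis of deck, either way round below 0.06 rad and linear speed of each of case_large, case_medium, case_small below 0.01 m/s and x of case_medium in the frame of deck between -0.066 and -0.056 m and y of case_medium in the frame of deck between -0.014 and 0.014 m and z of case_medium in the frame of deck between 0.035 and 0.045 m and x of case_small in the frame of deck between -0.056 and -0.046 m and y of case_small in the frame of deck between -0.014 and 0.014 m and z of case_small in the frame of deck between 0.069 and 0.079 m); the robot touches nothing.
It fails at once if a bystander (pot, eyepiece, bottle, dish, screwdriver, tweezers) is moved by more than 30 mm (distance of any of weight_pot, eyepiece, oil_bottle, sample_dish, screwdriver, tweezers from where it was at the start of the episode above 0.03 m).
It fails at once if a case is dropped or thrown (out of the fingers it moves faster than 0.5 m/s, as after a fall of over 13 mm) ((contact force between case_large and the fingers below 0.05 N and linear speed of case_large above 0.5 m/s) or (contact force between case_medium and the fingers below 0.05 N and linear speed of case_medium above 0.5 m/s) or (contact force between case_small and the fingers below 0.05 N and linear speed of case_small above 0.5 m/s)).
It also fails if it takes over 72 s, if anything falls off the work surface, if the arm or the gripper's body presses on something with over 40 N, if the wrist force passes 120 N, or if a joint passes its speed limit or range.

## Working session

There is one attempt and no reset: what is moved stays moved. The work goes in short steps, Python scripts to look and compute and a tool call to move; the robot and the scene stay as the last step left them, time stands still between calls to the robot, and variables do not carry over. Pictures are saved under pics/ and viewed, and the job is handed in when it is done.

Besides the shell and the picture viewer there is one more tool, called after "Emit:" as name(argument=value, ...), one argument or row to a line, values as JSON. arm_command: Moves the arm, as the interface text tells. Its arguments: {"type":"object","properties":{"commands":{"type":"array","items":{"type":"array","items":{"type":"number"}}}},"required":["commands"]}

```bash
ls; mkdir -p pics; python3 - <<'E'
from station import env
import cv2,pickle
d={}
for n in ["scene","top"]:
    p,z=env.grab_frame(n); d[n]=(p,z,env.camera_info(n)); cv2.imwrite(f"pics/{n}0.png",p[:,:,::-1])
d['wrist_info']=env.camera_info("wrist")
pickle.dump(d,open("f0.pkl","wb"))
print(env.observe()); print(d['top'][2],d['wrist_info'],env.grasp_offset)
E
```

```text
pics
{'time_s': 0.1, 'joint_positions': array([-1.45631283e+00,  1.81458427e-01,  1.60788783e+00,  1.85149755e-06,
        1.35380129e+00, -2.06299394e-01]), 'dq': array([-2.61417137e-04, -2.26141424e-03, -5.61442357e-04, -6.88894028e-05,
        1.06497800e-04, -5.94190589e-05]), 'joint_efforts': array([ 4.71045932e-04, -4.45878983e+01, -3.52234948e+01, -1.50511628e-04,
        4.20415614e-03,  6.82778045e-05]), 'tool_pos': array([ 0.18126384, -0.54516979,  0.23048868]), 'orientation': array([[ 3.15309099e-01, -9.48989010e-01, -1.75823778e-04],
       [-9.48987807e-01, -3.15308985e-01,  1.54491259e-03],
       [-1.52154388e-03, -3.20270375e-04, -9.99998791e-01]]), 'wrist_force': array([ 0.01640356, -0.34245242, -0.50853527]), 'moment': array([ 0.0411766 ,  0.03571827, -0.01096213]), 'width': 0.9992926640895524}
{'mtx': array([[618.65407058,   0.        , 323.61886287],
       [  0.        , 618.65407058, 241.81413889],
       [  0.        ,   0.        ,   1.        ]]), 'rvec': array([ 2.15249591, -2.12630116,  0.16978289]), 'tvec': array([-0.10353539,  0.54480359,  1.13140714])} {'mtx': array([[366.39370424,   0.        , 320.6424149 ],
       [  0.        , 366.39370424, 246.96692494],
       [  0.        ,   0.        ,   1.        ]]), 'tool_from_camera': array([[ 9.99999796e-01,  5.71480515e-04,  2.84713170e-04,
         4.43456794e-05],
       [-6.28418399e-04,  9.59807928e-01,  2.80656992e-01,
        -7.10240663e-02],
       [-1.12879955e-04, -2.80657114e-01,  9.59808091e-01,
        -1.42654123e-01],
       [ 0.00000000e+00,  0.00000000e+00,  0.00000000e+00,
         1.00000000e+00]])} 0.0187
```

View pics/top0.png

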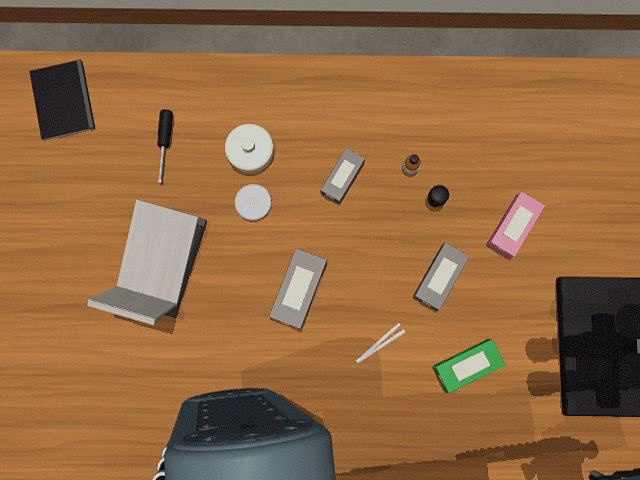

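View pics/scene0.png

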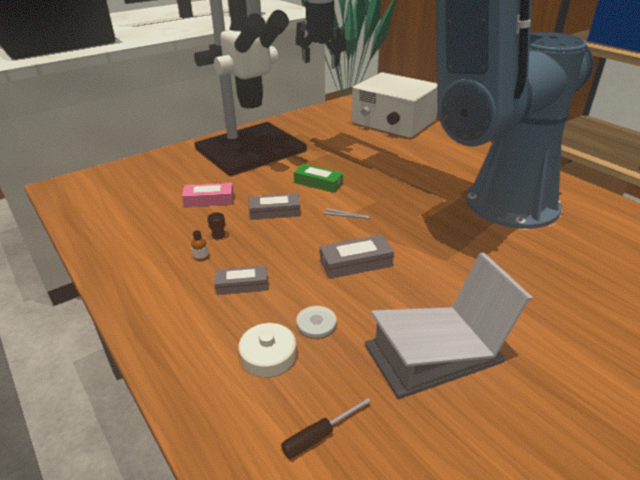

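The top picture shows the large case at (298,288), the medium one at (441,277), the small one at (342,176), and the rack at about (150,262) with its backstop at the bottom. The pink (516,225) and green (469,366) boxes are decoys. Next I'll measure the poses with the depth image.

```bash
cat > h.py <<'E'
import numpy as np,cv2
from scipy.spatial.transform import Rotation as R
def cloud(z,ci):
    v,u=np.mgrid[:480,:640]; K=ci['mtx']
    P=np.stack([(u-K[0,2])/K[0,0]*z,(v-K[1,2])/K[1,1]*z,z],-1)
    Rm=cv2.Rodrigues(ci['rvec'])[0]
    return (P-ci['tvec'])@Rm
def wcloud(z,ci,pos,ori):
    v,u=np.mgrid[:480,:640]; K=ci['mtx']
    P=np.stack([(u-K[0,2])/K[0,0]*z,(v-K[1,2])/K[1,1]*z,z],-1)
    T=ci['tool_from_camera']
    return (P@T[:3,:3].T+T[:3,3])@ori.T+pos
E
python3 - <<'E'
from h import *
import pickle
d=pickle.load(open('f0.pkl','rb'))
p,z,ci=d['top']; W=cloud(z,ci)
print('bench z', [W[v,u].round(4).tolist() for u,v in [(400,120),(330,240),(220,260),(250,320),(60,200)]])
for n,(u,v),h in [('L',(298,288),.04),('M',(441,277),.034),('S',(342,176),.03),('pink',(516,225),.034)]:
    m=(abs(W[...,2]-h)<.008)&(z>0)
    k,lab=cv2.connectedComponents(m.astype(np.uint8),connectivity=4)
    q=W[lab==lab[v,u]]
    c,s,a=cv2.minAreaRect((q[:,:2]*1000).astype(np.float32))
    print(n,len(q),np.round(c,1),np.round(s,1),a,'z',np.median(q[:,2]).round(4))
    b=cv2.boxPoints((c,s,a)); print(b.round(0).tolist())
for n,q in [('shelf',[(140,205),(195,220),(122,285),(170,300),(160,250)])]:
    for u,v in q: print(n,(u,v),W[v,u].round(4))
for n,q in [('pot',(249,150)),('dish',(253,202)),('eyep',(438,194)),('bottle',(413,160)),('tw',(380,343)),('sd',(164,130))]: print(n,W[q[1],q[0]].round(3))
# shelf plane: points region
poly=np.array([[138,212],[190,224],[172,290],[124,280]])
mk=np.zeros((480,640),np.uint8);cv2.fillPoly(mk,[poly],1)
q=W[(mk>0)&(z>0)]; c=q.mean(0); n=np.linalg.svd(q-c)[2][2]; n*=np.sign(n[2])
print('shelf c',c,'n',n,'tilt',np.arccos(n[2]),'downdir',np.arctan2(n[1],n[0]),'res',np.std((q-c)@n))
E
```

```text
bench z [[0.8082, -0.25, -0.0071], [0.5565, -0.1094, 0.0009], [0.5142, 0.1057, 0.0006], [0.3984, 0.0436, -0.0014], [0.6311, 0.4296, -0.0022]]
L 2520 [459.  -48.7] [ 64.2 141. ] 69.82290649414062 z 0.0393
[[382.0, -54.0], [514.0, -103.0], [536.0, -43.0], [404.0, 6.0]]
M 1805 [ 486.  -322.1] [ 54.7 121.7] 60.30659103393555 z 0.0332
[[420.0, -316.0], [525.0, -376.0], [552.0, -328.0], [447.0, -268.0]]
S 1129 [ 683.4 -131.7] [ 44.5 101.6] 60.36717224121094 z 0.0289
[[628.0, -126.0], [717.0, -176.0], [739.0, -137.0], [650.0, -87.0]]
pink 1748 [ 588.8 -469.7] [ 55.4 122.7] 58.43756866455078 z 0.0332
[[522.0, -461.0], [627.0, -525.0], [656.0, -478.0], [551.0, -414.0]]
shelf (140, 205) [0.6058 0.2455 0.077 ]
shelf (195, 220) [0.5797 0.1431 0.0715]
shelf (122, 285) [0.4605 0.2851 0.029 ]
shelf (170, 300) [0.4333 0.193  0.0273]
shelf (160, 250) [0.5249 0.2097 0.0547]
pot [0.725 0.05  0.043]
dish [0.629 0.043 0.011]
eyep [ 0.639 -0.313  0.056]
bottle [ 0.703 -0.265  0.063]
tw [ 0.358 -0.207 -0.   ]
sd [0.769 0.222 0.026]
shelf c [0.52277375 0.21728202 0.05418224] n [-0.28464894  0.08124956  0.95518244] tilt 0.30052084661399747 downdir 2.863548654401937 res 0.002158610344162347
```

```bash
python3 - <<'E'
import cv2
p=cv2.imread('pics/top0.png'); cv2.imwrite('pics/rk.png',cv2.resize(p[185:340,75:235],None,fx=4.5,fy=3.8,interpolation=cv2.INTER_CUBIC))
E
```

```text
(no output)
```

View pics/rk.png

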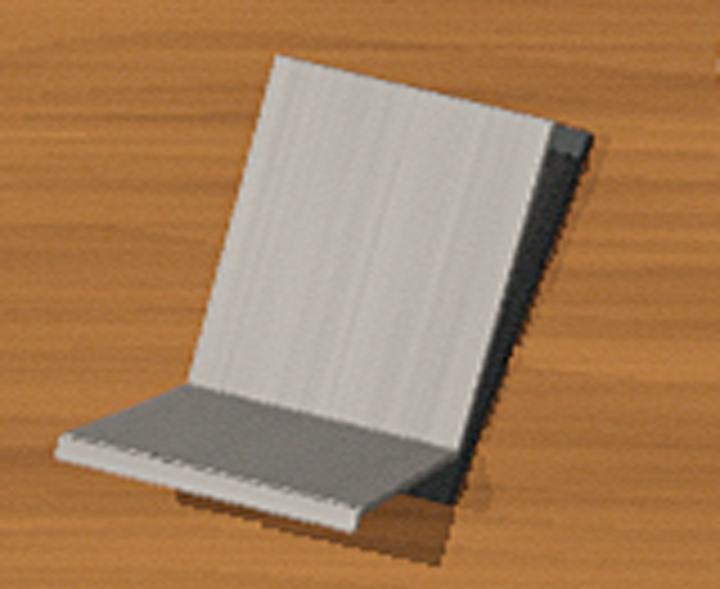

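```bash
cat >> h.py <<'E'
def deckT(x,y,psi,z=0.030,t=0.30):
    # psi: heading of level downhill direction
    h=np.array([np.cos(psi),np.sin(psi),0]); up=np.array([0,0,1.])
    xd=np.cos(t)*h-np.sin(t)*up; zd=np.sin(t)*h+np.cos(t)*up; yd=np.cross(zd,xd)
    T=np.eye(4); T[:3,:3]=np.c_[xd,yd,zd]; T[:3,3]=[x,y,z]; return T
def go(env,pos,ori):
    s=env.observe(); Rm=s['orientation']
    rv=R.from_matrix(Rm.T@ori).as_rotvec()/np.radians(60)
    d=Rm.T@(np.array(pos)-s['tool_pos'])/0.4
    print('t',round(s['time_s'],2),'cmd',np.round(np.r_[rv,d],4).tolist(), 'mm',np.linalg.norm(d)*400,'deg',np.linalg.norm(rv)*60)
def down(heading):  # tool y heading
    y=np.array([np.cos(heading),np.sin(heading),0]); z=np.array([0,0,-1.])
    return np.c_[np.cross(y,z),y,z]
E
python3 - <<'E'
from h import *
import pickle
from scipy.optimize import least_squares
d=pickle.load(open('f0.pkl','rb'));p,z,ci=d['top']
uv=np.array([[136.3,200.0],[197.7,217.1],[117.2,286.3],[177.2,303.4]])
o=np.array([[-.17,.06,0],[-.17,-.06,0],[0,.06,0],[0,-.06,0]])
# which side is +y?
def proj(a):
    T=deckT(*a); P=np.c_[o*s,np.ones(4)]@T.T
    return cv2.projectPoints(P[:,:3].copy(),ci['rvec'],ci['tvec'],ci['mtx'],None)[0][:,0]
for sg in (1,-1):
    s=np.array([1,sg,1])
    f=least_squares(lambda a:(proj(a)-uv).ravel(),[.44,.23,2.86]); print(sg,f.x,f.cost,f.fun.round(1))
    s0=s
W=cloud(z,ci)
E
```

```text
1 [0.44570865 0.24410114 2.784498  ] 7973.423631410525 [ 64.2  20.7 -56.8 -19.4  54.9  18.2 -63.1 -21.8]
-1 [0.44222552 0.23612443 2.88020895] 0.05046686413873944 [-0.1 -0.1  0.2 -0.  -0.2  0.   0.1  0.1]
```

```bash
python3 - <<'E'
from h import *
from station import env
go(env,[.459,-.0487,.17],down(np.radians(159.82)))
E
```

```text
t 0.1 cmd [0.0002, 0.0015, 0.6427, -0.9587, -1.0502, 0.153] mm 572.082604194915 deg 38.5595818824816
```

Emit:
arm_command(
  commands=[
    [0, 0, 0.32, -0.48, -0.525, 0.08, -1],
    [0, 0, 0.32, -0.48, -0.525, 0.08, -1],
    [0, 0, 0.32, -0.48, -0.525, 0.08, -1],
    [0, 0, 0.32, -0.48, -0.525, 0.08, -1],
    [0, 0, 0.32, -0.48, -0.525, 0.08, -1],
  ],
)

```text
time_s: 0.6
tool_pos: [0.3026, -0.3267, 0.2025]
orientation: [[-0.015, -1.0, -0.0], [-1.0, 0.015, 0.002], [-0.002, 0.0, -1.0]]
wrist_force: [0.5, -0.3, 0.2]
width: 0.999
```

```bash
python3 - <<'E'
from h import *
from station import env
go(env,[.459,-.0487,.17],down(np.radians(159.82)))
E
```

```text
t 0.6 cmd [0.0005, 0.0018, 0.322, -0.7005, -0.3805, 0.0825] mm 320.5912303983903 deg 19.32029631808061
```

Emit:
arm_command(
  commands=[
    [0, 0, 0.322, -0.7, -0.38, 0.08, -1],
    [0, 0, 0.322, -0.7, -0.38, 0.08, -1],
    [0, 0, 0.322, -0.7, -0.38, 0.08, -1],
    [0, 0, 0.322, -0.7, -0.38, 0.08, -1],
    [0, 0, 0.322, -0.7, -0.38, 0.08, -1],
  ],
)

```text
time_s: 1.1
tool_pos: [0.4178, -0.1215, 0.1793]
orientation: [[-0.345, -0.938, 0.0], [-0.938, 0.345, 0.002], [-0.002, 0.001, -1.0]]
wrist_force: [1.1, -0.2, 0.2]
width: 0.998
```

```bash
python3 - <<'E'
from h import *
from station import env
go(env,[.459,-.0487,.17],down(np.radians(159.82)))
E
```

```text
t 1.1 cmd [0.0005, 0.0017, -0.0005, -0.2062, -0.0338, 0.0236] mm 84.12679884179052 deg 0.1098635160063115
```

Emit:
arm_command(
  commands=[
    [0, 0.002, 0, -0.206, -0.034, 0.02, -1],
    [0, 0.002, 0, -0.206, -0.034, 0.02, -1],
    [0, 0.002, 0, -0.206, -0.034, 0.02, -1],
  ],
)

```text
time_s: 1.4
tool_pos: [0.4597, -0.0449, 0.1707]
orientation: [[-0.341, -0.94, -0.001], [-0.94, 0.341, 0.001], [-0.001, 0.002, -1.0]]
wrist_force: [-0.8, -0.5, 0.1]
width: 1.001
```

```bash
python3 - <<'E'
from h import *
from station import env
s=env.observe(); p,z=env.grab_frame('wrist'); cv2.imwrite('pics/w1.png',p[:,:,::-1])
W=wcloud(z,env.camera_info('wrist'),s['tool_pos'],s['orientation'])
for dz in [.04]:
    m=(abs(W[...,2]-dz)<.006)&(z>0); k,lab,st,ce=cv2.connectedComponentsWithStats(m.astype(np.uint8),connectivity=4)
    i=1+st[1:,4].argmax(); q=W[lab==i]; print(cv2.minAreaRect((q[:,:2]*1000).astype(np.float32)),np.median(q[:,2]),st[i])
go(env,[.459,-.0487,.0],down(np.radians(159.82)))
E
```

```text
((459.9142761230469, -50.16503143310547), (64.24956512451172, 140.40679931640625), 69.81587219238281) 0.040036678266421905 [  284   138    88   178 14591]
t 1.45 cmd [0.0019, -0.0003, 0.0038, 0.0046, -0.0024, 0.427] mm 170.820299545566 deg 0.2541841339879072
```

View pics/w1.png

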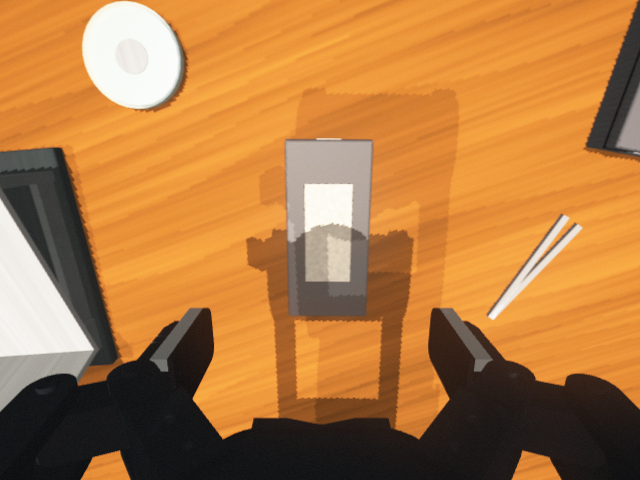

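The wrist view shows the large case between the open fingers at about (329,228). Its measured centre agrees with the top camera to within 1.8 mm, so I'll descend.

Emit:
arm_command(
  commands=[
    [0.002, 0, 0.004, 0.006, -0.002, 0.12, -1],
    [0.002, 0, 0.004, 0.006, -0.002, 0.24, -1],
    [0.002, 0, 0.004, 0.006, -0.002, 0.34, -1],
    [0.002, 0, 0.004, 0.006, -0.002, 0.41, -1],
    [0.002, 0, 0.004, 0.006, -0.002, 0.425, -1],
  ],
)

```text
time_s: 1.95
tool_pos: [0.4554, -0.0492, -0.0022]
orientation: [[-0.347, -0.938, -0.006], [-0.938, 0.347, 0.002], [0.0, 0.007, -1.0]]
wrist_force: [-0.4, -0.5, 0.6]
width: 0.995
```

```bash
python3 - <<'E'
from h import *
from station import env
go(env,[.4598,-.0498,.0],down(np.radians(159.82)))
E
```

```text
t 1.95 cmd [0.0064, -0.0004, -0.0018, -0.0025, -0.0108, -0.0056] mm 4.986500503101445 deg 0.4007181564410299
```

Emit:
arm_command(
  commands=[
    [0.006, 0, -0.002, -0.002, -0.01, -0.008, -1],
    [0.006, 0, -0.002, -0.002, -0.01, -0.008, -1],
    [0.006, 0, -0.002, -0.002, -0.01, -0.008, 1],
    [0.006, 0, -0.002, -0.002, -0.01, -0.008, 1],
    [0.006, 0, -0.002, -0.002, -0.01, -0.008, 1],
  ],
)

```text
time_s: 2.45
tool_pos: [0.461, -0.0505, 0.0028]
orientation: [[-0.345, -0.939, 0.003], [-0.939, 0.345, -0.002], [0.001, -0.003, -1.0]]
wrist_force: [-1.7, -1.2, 7.9]
width: 0.74
```

Emit:
arm_command(
  commands=[
    [0, 0, 0, 0, 0, 0, 1],
    [0, 0, 0, 0, 0, 0, 1],
    [0, 0, 0, 0, 0, 0, 1],
    [0, 0, 0, 0, 0, 0, 1],
  ],
)

```text
time_s: 2.85
tool_pos: [0.4608, -0.0503, 0.0028]
orientation: [[-0.345, -0.939, 0.002], [-0.939, 0.345, -0.001], [0.001, -0.003, -1.0]]
wrist_force: [-1.5, -0.7, 0.5]
width: 0.74
```

Emit:
arm_command(
  commands=[
    [0, 0, 0, 0, 0, -0.03, 1],
    [0, 0, 0, 0, 0, -0.15, 1],
    [0, 0, 0, 0, 0, -0.27, 1],
    [0, 0, 0, 0, 0, -0.39, 1],
    [0, 0, 0, 0, 0, -0.48, 1],
  ],
)

```text
time_s: 3.35
tool_pos: [0.4608, -0.0502, 0.1987]
orientation: [[-0.344, -0.939, 0.006], [-0.939, 0.344, -0.003], [0.001, -0.006, -1.0]]
wrist_force: [1.3, -0.7, -3.5]
width: 0.74
```

```bash
cat >> h.py <<'E'
D=deckT(.4422,.2361,2.880)
Rp=np.c_[D[:3,1],D[:3,0],-D[:3,2]]
def dk(x,y,z): return D[:3,:3]@np.array([x,y,z])+D[:3,3]
def indeck(s): return (D[:3,:3].T@(s['tool_pos']-D[:3,3])).round(4), np.degrees(R.from_matrix(Rp.T@s['orientation']).as_rotvec()).round(2), (D[:3,:3].T@s['wrist_force']).round(1)
E
python3 - <<'E'
from h import *
from station import env
s=env.observe();print(s['tool_pos'],s['width'],s['wrist_force'],dk(-.09,0,.10))
go(env,dk(-.09,0,.11),Rp)
E
```

```text
[ 0.46084188 -0.05016027  0.19871036] 0.739503964559897 [ 1.3081116  -0.73382606 -3.51159628] [0.49670854 0.22150656 0.15213047]
t 3.35 cmd [0.2805, -0.0137, -0.0851, -0.6679, 0.1576, 0.0912] mm 276.91056675168926 deg 17.605460501938946
```

Emit:
arm_command(
  commands=[
    [0.28, -0.014, -0.085, -0.668, 0.158, 0.09, 1],
    [0.28, -0.014, -0.085, -0.668, 0.158, 0.09, 1],
    [0.28, -0.014, -0.085, -0.668, 0.158, 0.09, 1],
    [0.28, -0.014, -0.085, -0.668, 0.158, 0.09, 1],
    [0.28, -0.014, -0.085, -0.668, 0.158, 0.09, 1],
  ],
)

```text
time_s: 3.85
tool_pos: [0.4898, 0.1984, 0.1661]
orientation: [[-0.259, -0.923, 0.286], [-0.966, 0.247, -0.076], [-0.001, -0.296, -0.955]]
wrist_force: [1.7, -1.1, -2.4]
width: 0.741
```

```bash
python3 - <<'E'
from h import *
from station import env
s=env.observe();print(indeck(s))
go(env,dk(-.085,0,.05),Rp)
E
```

```text
(array([-0.0935,  0.0241,  0.1135]), array([ 0.04, -0.04,  0.02]), array([-1.1,  0.7, -2.9]))
t 3.85 cmd [-0.0007, 0.0007, -0.0003, -0.0602, 0.0213, 0.1589] mm 68.49230867531043 deg 0.06552462918938415
```

Emit:
arm_command(
  commands=[
    [0, 0, 0, -0.06, 0.021, 0.0, 1],
    [0, 0, 0, -0.06, 0.021, 0.08, 1],
    [0, 0, 0, -0.06, 0.021, 0.16, 1],
    [0, 0, 0, -0.06, 0.021, 0.16, 1],
  ],
)

```text
time_s: 4.25
tool_pos: [0.5034, 0.2179, 0.0983]
orientation: [[-0.259, -0.925, 0.278], [-0.966, 0.247, -0.078], [0.004, -0.289, -0.957]]
wrist_force: [-0.7, -0.8, -3.0]
width: 0.74
```

```bash
python3 - <<'E'
from h import *
from station import env
s=env.observe();print(indeck(s))
for n in ['wrist','top']:
    p,z=env.grab_frame(n);ci=env.camera_info(n)
    if n=='wrist':
        T=ci['tool_from_camera']; A=np.eye(4);A[:3,:3]=s['orientation'];A[:3,3]=s['tool_pos']
        C=np.linalg.inv(A@T); rv=cv2.Rodrigues(C[:3,:3])[0];tv=C[:3,3]
    else: rv,tv=ci['rvec'],ci['tvec']
    o=np.array([dk(*a) for a in [(-.17,.06,0),(-.17,-.06,0),(0,.06,0),(0,-.06,0),(0,.06,.115),(0,-.06,.115)]])
    q=cv2.projectPoints(o,rv,tv,ci['mtx'],None)[0][:,0]; print(n,q.round(1).tolist())
    im=p[:,:,::-1].copy()
    for a,b in q:
        if 0<=a<640 and 0<=b<480: cv2.drawMarker(im,(int(round(a)),int(round(b))),(0,0,255),cv2.MARKER_CROSS,10,1)
    if n=='top': im=cv2.resize(im[185:340,60:260],None,fx=4,fy=3.8)
    cv2.imwrite(f'pics/{n}2.png',im)
E
```

```text
(array([-0.0811,  0.0018,  0.0464]), array([-0.39,  0.22, -0.05]), array([ 1.4,  0.9, -2.7]))
wrist [[441.2, 100.9], [191.2, 100.4], [414.6, 397.9], [219.0, 398.1], [506.1, 648.2], [122.2, 649.6]]
top [[197.9, 217.1], [136.2, 199.9], [177.3, 303.5], [117.0, 286.4], [156.3, 319.0], [89.6, 299.9]]
```

View pics/wrist2.png

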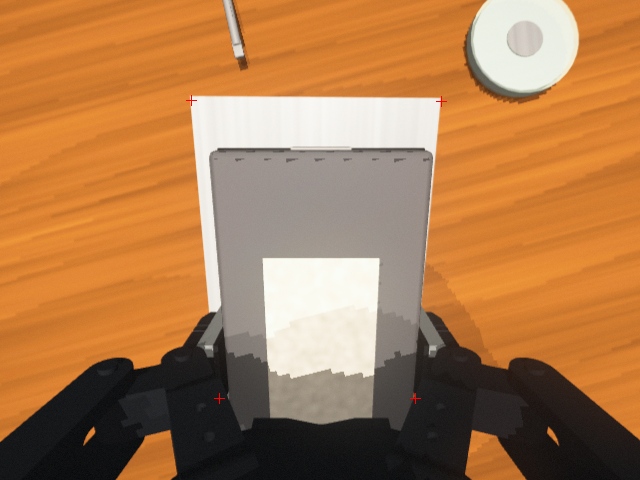

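View pics/top2.png

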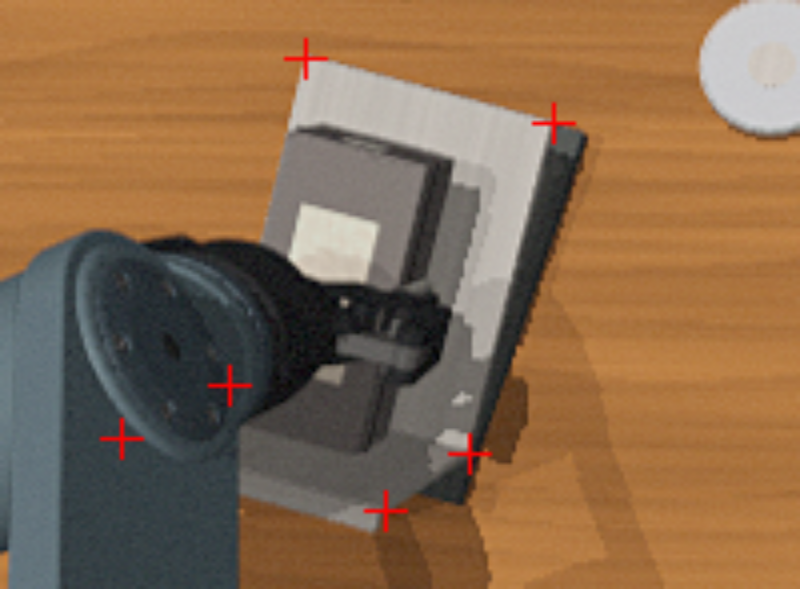

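The wrist picture shows the shelf's upper corners at (191,97) and (441,97). My projected marks sit at row 100, so the deck pose is good to about 2 mm. I'll lower the case now.

```bash
python3 - <<'E'
from h import *
from station import env
s=env.observe();print(indeck(s))
go(env,dk(-.082,0,.012),Rp)
E
```

```text
(array([-0.0845,  0.0005,  0.0497]), array([-0.06,  0.03,  0.02]), array([ 0.3, -0.2, -2.7]))
t 4.35 cmd [0.001, -0.0005, -0.0004, -0.0014, 0.0062, 0.0942] mm 37.758870212240744 deg 0.07070646832703868
```

Emit:
arm_command(
  commands=[
    [0, 0, 0, -0.001, 0.006, 0.04, 1],
    [0, 0, 0, -0.001, 0.006, 0.07, 1],
    [0, 0, 0, -0.001, 0.006, 0.085, 1],
    [0, 0, 0, -0.001, 0.006, 0.092, 1],
    [0, 0, 0, -0.001, 0.006, 0.094, 1],
  ],
)

```text
time_s: 4.85
tool_pos: [0.5147, 0.2165, 0.0661]
orientation: [[-0.26, -0.923, 0.285], [-0.966, 0.248, -0.077], [0.0, -0.295, -0.956]]
wrist_force: [-0.4, 0.0, -3.0]
width: 0.737
```

```bash
cat > st.py <<'E'
from h import *
from station import env
s=env.observe();print(s['time_s'],indeck(s),s['width'])
E
python3 st.py
```

```text
4.85 (array([-0.0824,  0.0002,  0.0123]), array([-0.04,  0.02,  0.05]), array([ 1.3,  0.1, -2.7])) 0.7372154868256874
```

Emit:
arm_command(
  commands=[
    [0, 0, 0, 0, 0, 0.006, 1],
    [0, 0, 0, 0, 0, 0.011, 1],
    [0, 0, 0, 0, 0, 0.014, 1],
    [0, 0, 0, 0, 0, 0.016, 1],
    [0, 0, 0, 0, 0, 0.017, 1],
  ],
)

```text
time_s: 5.35
tool_pos: [0.5166, 0.216, 0.0595]
orientation: [[-0.259, -0.923, 0.285], [-0.966, 0.248, -0.077], [0.0, -0.295, -0.956]]
wrist_force: [-0.1, -0.1, -3.4]
width: 0.741
```

Emit:
arm_command(
  commands=[
    [0, 0, 0, 0, 0, 0.002, 1],
    [0, 0, 0, 0, 0, 0.004, 1],
    [0, 0, 0, 0, 0, 0.004, 1],
  ],
)

```text
time_s: 5.65
tool_pos: [0.517, 0.2159, 0.0579]
orientation: [[-0.259, -0.923, 0.284], [-0.966, 0.248, -0.077], [0.0, -0.295, -0.956]]
wrist_force: [-0.3, -0.8, -2.4]
width: 0.737
```

```bash
python3 st.py
```

```text
5.65 (array([-0.0823,  0.0002,  0.0037]), array([-0.06,  0.03,  0.04]), array([ 0.8,  0.9, -2.3])) 0.7372957331233683
```

Emit:
arm_command(
  commands=[
    [0, 0, 0, 0, 0.006, 0, 1],
    [0, 0, 0, 0, 0.012, 0, 1],
    [0, 0, 0, 0, 0.018, 0, 1],
    [0, 0, 0, 0, 0.018, 0, 1],
  ],
)

```text
time_s: 6.05
tool_pos: [0.5098, 0.2177, 0.0555]
orientation: [[-0.259, -0.923, 0.284], [-0.966, 0.248, -0.077], [0.001, -0.294, -0.956]]
wrist_force: [-1.0, 1.4, -3.7]
width: 0.736
```

Emit:
arm_command(
  commands=[
    [0, 0, 0, 0, 0.0025, 0, 1],
    [0, 0, 0, 0, 0.005, 0, 1],
    [0, 0, 0, 0, 0.005, 0, 1],
  ],
)

```text
time_s: 6.35
tool_pos: [0.5087, 0.2181, 0.0554]
orientation: [[-0.259, -0.923, 0.285], [-0.966, 0.247, -0.077], [0.0, -0.295, -0.955]]
wrist_force: [1.7, -0.9, -2.7]
width: 0.734
```

```bash
python3 st.py
```

```text
6.35 (array([-0.0733,  0.0002,  0.0039]), array([-0.  ,  0.02,  0.02]), array([-1. ,  0.4, -3.1])) 0.7338822259558629
```

Emit:
arm_command(
  commands=[
    [0, 0, 0, 0, 0.002, 0, 1],
    [0, 0, 0, 0, 0.004, 0, 1],
    [0, 0, 0, 0, 0.004, 0, 1],
  ],
)

```text
time_s: 6.65
tool_pos: [0.5086, 0.2182, 0.0557]
orientation: [[-0.259, -0.922, 0.288], [-0.966, 0.247, -0.077], [-0.0, -0.298, -0.955]]
wrist_force: [7.2, -3.6, -2.6]
width: 0.738
```

Emit:
arm_command(
  commands=[
    [0, 0, 0, 0, 0.002, 0, 1],
    [0, 0, 0, 0, 0.004, 0, 1],
    [0, 0, 0, 0, 0.004, 0, 1],
  ],
)

```text
time_s: 6.95
tool_pos: [0.5086, 0.2183, 0.056]
orientation: [[-0.259, -0.921, 0.29], [-0.966, 0.247, -0.077], [-0.001, -0.301, -0.954]]
wrist_force: [5.8, -5.2, -3.4]
width: 0.737
```

```bash
python3 st.py
```

```text
6.95 (array([-0.0733,  0.    ,  0.0045]), array([ 0.3 , -0.03,  0.03]), array([-5.6,  3.5, -5.3])) 0.7370821807723352
```

Backstop contact came at TCP x = −0.0733, which implies the deck lies about 2 mm further uphill. The wrist picture showed the same offset. I'll back off slightly, then lower onto the shelf.

Emit:
arm_command(
  commands=[
    [-0.005, 0, 0, 0, -0.002, 0.002, 1],
    [-0.005, 0, 0, 0, -0.002, 0.005, 1],
    [-0.005, 0, 0, 0, -0.002, 0.005, 1],
  ],
)

```text
time_s: 7.25
tool_pos: [0.5097, 0.218, 0.0542]
orientation: [[-0.259, -0.923, 0.285], [-0.966, 0.248, -0.076], [-0.001, -0.295, -0.955]]
wrist_force: [0.6, -1.2, -1.6]
width: 0.739
```

Emit:
arm_command(
  commands=[
    [0, 0, 0, 0, 0, 0.002, 1],
    [0, 0, 0, 0, 0, 0.004, 1],
    [0, 0, 0, 0, 0, 0.004, 1],
  ],
)

```text
time_s: 7.55
tool_pos: [0.5097, 0.2181, 0.054]
orientation: [[-0.259, -0.923, 0.285], [-0.966, 0.247, -0.077], [0.0, -0.295, -0.955]]
wrist_force: [-10.0, -1.7, 17.3]
width: 0.741
```

```bash
python3 st.py
```

```text
7.55 (array([-0.0738, -0.    ,  0.0023]), array([-0.03,  0.02,  0.01]), array([ 3.7,  4.2, 19.3])) 0.7414430956392823
```

Emit:
arm_command(
  commands=[
    [0, 0, 0, 0, 0.001, -0.001, 1],
    [0, 0, 0, 0, 0.001, -0.001, 0.4],
    [0, 0, 0, 0, 0.001, -0.001, -0.2],
    [0, 0, 0, 0, 0.001, -0.001, -1],
    [0, 0, 0, 0, 0.001, -0.001, -1],
  ],
)

```text
time_s: 8.05
tool_pos: [0.5092, 0.2182, 0.0542]
orientation: [[-0.259, -0.923, 0.285], [-0.966, 0.247, -0.077], [0.0, -0.295, -0.956]]
wrist_force: [0.4, 0.4, -1.6]
width: 0.998
```

Emit:
arm_command(
  commands=[
    [0, 0, 0, 0, 0, 0, -1],
    [0, 0, 0, 0, 0, -0.02, -1],
    [0, 0, 0, 0, 0, -0.1, -1],
    [0, 0, 0, 0, 0, -0.2, -1],
    [0, 0, 0, 0, 0, -0.3, -1],
  ],
)

```text
time_s: 8.55
tool_pos: [0.4742, 0.2273, 0.1701]
orientation: [[-0.259, -0.923, 0.284], [-0.966, 0.247, -0.077], [0.001, -0.294, -0.956]]
wrist_force: [1.1, 0.7, 0.6]
width: 0.997
```

```bash
cat >> h.py <<'E'
D=deckT(.4422,.2361,2.880); D[:3,3]-=.002*D[:3,0]   # contact-corrected
def rect(env,lo,hi,tag,deck=False,seed=None,box=None):
    s=env.observe(); p,z=env.grab_frame('wrist'); cv2.imwrite(f'pics/{tag}.png',p[:,:,::-1])
    W=wcloud(z,env.camera_info('wrist'),s['tool_pos'],s['orientation'])
    if deck: W=(W-D[:3,3])@D[:3,:3]
    m=(W[...,2]>lo)&(W[...,2]<hi)&(z>0)
    if box: m&=(W[...,0]>box[0])&(W[...,0]<box[1])&(W[...,1]>box[2])&(W[...,1]<box[3])
    k,lab,st,ce=cv2.connectedComponentsWithStats(m.astype(np.uint8),connectivity=4)
    i=1+st[1:,4].argmax(); q=W[lab==i]; print(tag,cv2.minAreaRect((q[:,:2]*1000).astype(np.float32)),'z',np.median(q[:,2]),'ext',(q.min(0)*1000).round(1),(q.max(0)*1000).round(1),st[i])
    A=np.c_[q[:,:2],np.ones(len(q))]; print('slope',np.linalg.lstsq(A,q[:,2],rcond=None)[0])
E
python3 - <<'E'
from h import *
from station import env
s=env.observe(); print(indeck(s),s['width'])
rect(env,.03,.05,'L_placed',deck=True,box=(-.2,-.003,-.06,.06))
E
```

```text
(array([-0.0711,  0.0002,  0.1241]), array([-0.09,  0.04,  0.01]), array([-1. , -0.9,  0.4])) 0.9974551161007321
L_placed ((-71.58969116210938, 0.028564453125), (64.25923156738281, 137.26515197753906), 89.84805297851562) z 0.03960367332507972 ext [-140.2  -32.1   31.4] [-3.  32.3 41.9] [  268   143   106   205 19850]
slope [0.00099376 0.00163879 0.0396586 ]
```

View pics/L_placed.png

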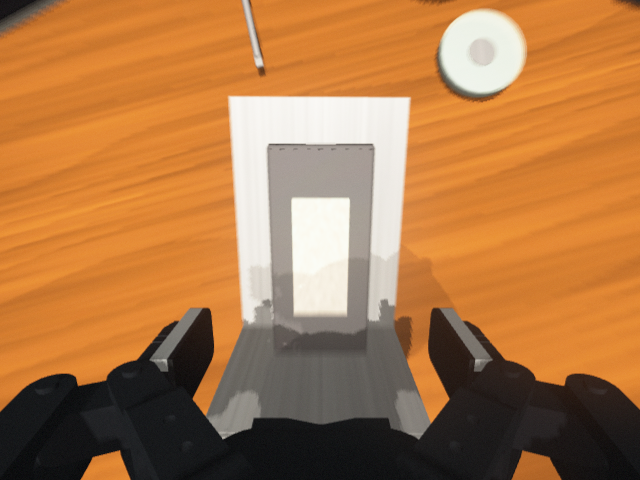

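The large case lies flat at the backstop: upper end at −140.2 mm, y about 0, top at 39.6 mm. The medium case is next.

```bash
python3 - <<'E'
from h import *
from station import env
go(env,[.486,-.05,.22],down(np.radians(158)))
go(env,[.486,-.322,.19],down(np.radians(150.31)))
E
```

```text
t 8.6 cmd [-0.2924, 0.0229, 0.1162, 0.6681, -0.2262, -0.0435] mm 282.6977836315286 deg 18.929705209044307
t 8.6 cmd [-0.2909, 0.0425, 0.2433, 1.3256, -0.3716, 0.0778] mm 551.5416372223827 deg 22.895728871843474
```

Emit:
arm_command(
  commands=[
    [-0.29, 0.023, 0.116, 0.668, -0.226, -0.044, -1],
    [-0.29, 0.023, 0.116, 0.668, -0.226, -0.044, -1],
    [-0.29, 0.023, 0.116, 0.668, -0.226, -0.044, -1],
    [-0.29, 0.023, 0.116, 0.668, -0.226, -0.044, -1],
    [-0.29, 0.023, 0.116, 0.668, -0.226, -0.044, -1],
  ],
)

```text
time_s: 9.1
tool_pos: [0.4846, -0.0202, 0.2151]
orientation: [[-0.374, -0.927, 0.003], [-0.927, 0.374, -0.001], [-0.0, -0.003, -1.0]]
wrist_force: [1.2, -0.2, -0.0]
width: 1.001
```

```bash
python3 - <<'E'
from h import *
from station import env
go(env,[.486,-.322,.17],down(np.radians(150.31)))
E
```

```text
t 9.1 cmd [-0.0033, 0.0004, 0.1284, 0.6983, -0.2852, 0.1137] mm 305.1225477199875 deg 7.705865817709097
```

Emit:
arm_command(
  commands=[
    [-0.003, 0, 0.128, 0.698, -0.285, 0.114, -1],
    [-0.003, 0, 0.128, 0.698, -0.285, 0.114, -1],
    [-0.003, 0, 0.128, 0.698, -0.285, 0.114, -1],
    [-0.003, 0, 0.128, 0.698, -0.285, 0.114, -1],
    [-0.003, 0, 0.128, 0.698, -0.285, 0.114, -1],
  ],
)

```text
time_s: 9.6
tool_pos: [0.4854, -0.2677, 0.1784]
orientation: [[-0.495, -0.869, 0.001], [-0.869, 0.495, -0.0], [-0.0, -0.001, -1.0]]
wrist_force: [1.4, 0.0, 0.9]
width: 1.001
```

```bash
python3 - <<'E'
from h import *
from station import env
go(env,[.486,-.322,.17],down(np.radians(150.31)))
E
```

```text
t 9.6 cmd [-0.0012, 0.0004, 0.0003, 0.1173, -0.0684, 0.0209] mm 54.93588457740726 deg 0.07815501532534344
```

Emit:
arm_command(
  commands=[
    [-0.001, 0, 0, 0.117, -0.068, 0.02, -1],
    [-0.001, 0, 0, 0.117, -0.068, 0.02, -1],
    [-0.001, 0, 0, 0.117, -0.068, 0.02, -1],
  ],
)

```text
time_s: 9.9
tool_pos: [0.4854, -0.323, 0.17]
orientation: [[-0.497, -0.868, -0.0], [-0.868, 0.497, 0.001], [-0.001, 0.0, -1.0]]
wrist_force: [-0.7, 1.1, 0.4]
width: 1.002
```

```bash
python3 - <<'E'
from h import *
from station import env
rect(env,.026,.042,'M_pre',box=(.4,.57,-.4,-.25))
go(env,[.486,-.322,.002],down(np.radians(150.31)))
E
```

```text
M_pre ((487.30499267578125, -324.041259765625), (54.08281326293945, 120.44049072265625), 60.20857620239258) z 0.034035228657414485 ext [ 422.9 -376.    27.9] [ 551.4 -271.9   36.5] [  284   152    73   150 10209]
slope [-0.00154314  0.00077302  0.03501111]
t 9.95 cmd [0.0006, 0.0011, -0.0007, 0.0011, -0.0017, 0.4205] mm 168.2042828839535 deg 0.08715817897361708
```

View pics/M_pre.png

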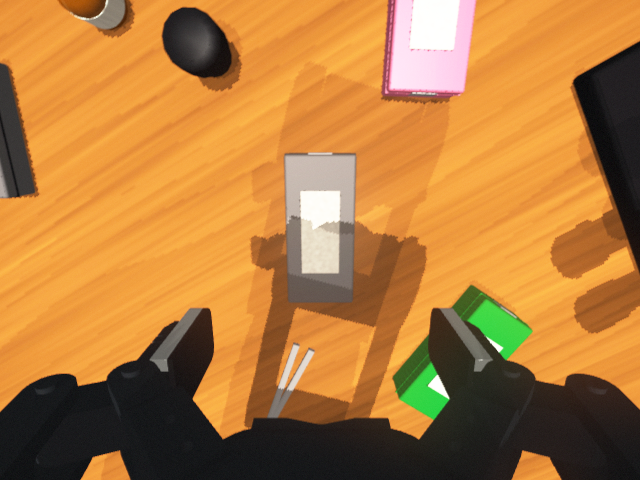

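The medium grey case is at (320,227), centred between the fingers. The wrist and top measurements agree within 2.3 mm. I'll descend.

Emit:
arm_command(
  commands=[
    [0, 0, 0, 0.002, -0.004, 0.12, -1],
    [0, 0, 0, 0.002, -0.004, 0.24, -1],
    [0, 0, 0, 0.002, -0.004, 0.34, -1],
    [0, 0, 0, 0.002, -0.004, 0.4, -1],
    [0, 0, 0, 0.002, -0.004, 0.415, -1],
  ],
)

```text
time_s: 10.45
tool_pos: [0.4852, -0.3189, 0.0015]
orientation: [[-0.494, -0.869, -0.004], [-0.869, 0.494, 0.006], [-0.003, 0.006, -1.0]]
wrist_force: [-0.3, -0.8, 0.4]
width: 0.998
```

```bash
python3 - <<'E'
from h import *
from station import env
go(env,[.487,-.3235,.002],down(np.radians(150.31)))
E
```

```text
t 10.45 cmd [0.0061, 0.0029, 0.0015, 0.0078, -0.0095, -0.0014] mm 4.9690423734627185 deg 0.4120708546363374
```

Emit:
arm_command(
  commands=[
    [0.004, 0.002, 0.001, 0.006, -0.007, 0, -1],
    [0.004, 0.002, 0.001, 0.006, -0.007, 0, -1],
    [0.004, 0.002, 0.001, 0.006, -0.007, 0, 1],
    [0.004, 0.002, 0.001, 0.006, -0.007, 0, 1],
    [0.004, 0.002, 0.001, 0.006, -0.007, 0, 1],
  ],
)

```text
time_s: 10.95
tool_pos: [0.4874, -0.3232, 0.0032]
orientation: [[-0.495, -0.869, 0.001], [-0.869, 0.495, -0.0], [-0.0, -0.001, -1.0]]
wrist_force: [-1.2, 0.9, 8.9]
width: 0.625
```

Emit:
arm_command(
  commands=[
    [0, 0, 0, 0, 0, 0, 1],
    [0, 0, 0, 0, 0, 0, 1],
    [0, 0, 0, 0, 0, 0, 1],
    [0, 0, 0, 0, 0, 0, 1],
  ],
)

```text
time_s: 11.35
tool_pos: [0.4873, -0.3232, 0.0032]
orientation: [[-0.495, -0.869, 0.0], [-0.869, 0.495, 0.0], [-0.0, -0.0, -1.0]]
wrist_force: [-1.5, 0.6, 1.1]
width: 0.622
```

```bash
python3 - <<'E'
from station import env
s=env.observe(); print(s['tool_pos'],s['orientation'],s['wrist_force'],s['width'])
E
```

```text
[ 0.48731695 -0.32324603  0.00321489] [[-4.95049715e-01 -8.68864571e-01  3.69028743e-04]
 [-8.68864610e-01  4.95049776e-01  9.21408805e-05]
 [-2.62745543e-04 -2.75021698e-04 -9.99999928e-01]] [-1.51654885  0.57878561  1.13137904] 0.6221712801833476
```

Emit:
arm_command(
  commands=[
    [0, 0, 0, 0, 0, -0.03, 1],
    [0, 0, 0, 0, 0, -0.15, 1],
    [0, 0, 0, 0, 0, -0.27, 1],
    [0, 0, 0, 0, 0, -0.39, 1],
    [0, 0, 0, 0, 0, -0.51, 1],
  ],
)

```text
time_s: 11.85
tool_pos: [0.4869, -0.3229, 0.2097]
orientation: [[-0.495, -0.869, 0.0], [-0.869, 0.495, 0.0], [-0.0, -0.0, -1.0]]
wrist_force: [0.1, 0.5, -2.4]
width: 0.618
```

```bash
python3 - <<'E'
from h import *
from station import env
s=env.observe(); print(s['tool_pos'],s['wrist_force'])
go(env,[.48,-.05,.22],down(np.radians(158)))
E
```

```text
[ 0.48686723 -0.32287308  0.20966371] [ 0.05093698  0.50548659 -2.42041036]
t 11.85 cmd [-0.0004, 0.0002, -0.1279, -0.5842, 0.3526, -0.0258] mm 273.15510911078235 deg 7.6718454295421
```

Emit:
arm_command(
  commands=[
    [0, 0, -0.128, -0.584, 0.353, -0.026, 1],
    [0, 0, -0.128, -0.584, 0.353, -0.026, 1],
    [0, 0, -0.128, -0.584, 0.353, -0.026, 1],
    [0, 0, -0.128, -0.584, 0.353, -0.026, 1],
    [0, 0, -0.128, -0.584, 0.353, -0.026, 1],
  ],
)

```text
time_s: 12.35
tool_pos: [0.4798, -0.0717, 0.2197]
orientation: [[-0.375, -0.927, 0.001], [-0.927, 0.375, 0.0], [-0.0, -0.001, -1.0]]
wrist_force: [1.5, 0.9, -1.8]
width: 0.622
```

```bash
python3 - <<'E'
from h import *
from station import env
go(env,dk(-.08,0,.13),Rp)
E
```

```text
t 12.35 cmd [0.2851, -0.0172, -0.1164, -0.6903, 0.2767, 0.1032] mm 300.3399358989107 deg 18.508795622614965
```

Emit:
arm_command(
  commands=[
    [0.285, -0.017, -0.116, -0.69, 0.277, 0.03, 1],
    [0.285, -0.017, -0.116, -0.69, 0.277, 0.05, 1],
    [0.285, -0.017, -0.116, -0.69, 0.277, 0.1, 1],
    [0.285, -0.017, -0.116, -0.69, 0.277, 0.1, 1],
    [0.285, -0.017, -0.116, -0.69, 0.277, 0.1, 1],
  ],
)

```text
time_s: 12.85
tool_pos: [0.4797, 0.1762, 0.1893]
orientation: [[-0.259, -0.922, 0.287], [-0.966, 0.247, -0.076], [-0.001, -0.297, -0.955]]
wrist_force: [1.4, -0.1, -1.6]
width: 0.62
```

```bash
python3 - <<'E'
from h import *
from station import env
s=env.observe(); print(indeck(s))
go(env,dk(-.07,0,.13),Rp)
E
```

```text
(array([-0.0945,  0.0482,  0.1369]), array([ 0.1 , -0.03,  0.03]), array([-0.8, -0.3, -1.9]))
t 12.85 cmd [-0.0016, 0.0005, -0.0005, -0.1205, 0.0613, 0.0173] mm 54.5160216645914 deg 0.10700898295264032
```

Emit:
arm_command(
  commands=[
    [0, 0, 0, -0.12, 0.061, 0.017, 1],
    [0, 0, 0, -0.12, 0.061, 0.017, 1],
    [0, 0, 0, -0.12, 0.061, 0.08, 1],
    [0, 0, 0, -0.12, 0.061, 0.14, 1],
    [0, 0, 0, -0.12, 0.061, 0.16, 1],
  ],
)

```text
time_s: 13.35
tool_pos: [0.4867, 0.2228, 0.119]
orientation: [[-0.259, -0.923, 0.284], [-0.966, 0.247, -0.078], [0.002, -0.294, -0.956]]
wrist_force: [-0.2, -1.1, -1.9]
width: 0.621
```

```bash
python3 - <<'E'
from h import *
from station import env
s=env.observe(); print(indeck(s))
go(env,dk(-.07,0,.053),Rp)
E
```

```text
(array([-0.0686,  0.0013,  0.0713]), array([-0.09,  0.1 ,  0.01]), array([ 0.5,  1.1, -1.9]))
t 13.35 cmd [0.0015, -0.0017, -0.0002, -0.0034, -0.0035, 0.0458] mm 18.425629261806613 deg 0.1354677463406698
```

Emit:
arm_command(
  commands=[
    [0, 0, 0, -0.003, -0.003, 0.02, 1],
    [0, 0, 0, -0.003, -0.003, 0.035, 1],
    [0, 0, 0, -0.003, -0.003, 0.043, 1],
    [0, 0, 0, -0.003, -0.003, 0.046, 1],
    [0, 0, 0, -0.003, -0.003, 0.046, 1],
  ],
)

```text
time_s: 13.85
tool_pos: [0.4936, 0.2223, 0.1022]
orientation: [[-0.259, -0.923, 0.284], [-0.966, 0.248, -0.078], [0.001, -0.295, -0.956]]
wrist_force: [-0.3, -0.3, -1.9]
width: 0.621
```

```bash
python3 - <<'E'
from h import *
from station import env
s=env.observe(); print(indeck(s))
go(env,dk(-.069,0,.045),Rp)
E
```

```text
(array([-0.0702,  0.0001,  0.0532]), array([-0.06,  0.08,  0.03]), array([ 0.7,  0.4, -1.8]))
t 13.85 cmd [0.001, -0.0014, -0.0004, -0.0002, 0.0029, 0.0206] mm 8.31928399197183 deg 0.1064283662044838
```

Emit:
arm_command(
  commands=[
    [0, 0, 0, 0, 0, 0.008, 1],
    [0, 0, 0, 0, 0, 0.015, 1],
    [0, 0, 0, 0, 0.008, 0.02, 1],
    [0, 0, 0, 0, 0.015, 0.021, 1],
    [0, 0, 0, 0, 0.018, 0.021, 1],
  ],
)

```text
time_s: 14.35
tool_pos: [0.4886, 0.2234, 0.0916]
orientation: [[-0.259, -0.923, 0.283], [-0.966, 0.247, -0.078], [0.002, -0.294, -0.956]]
wrist_force: [0.2, 0.1, -2.5]
width: 0.616
```

Emit:
arm_command(
  commands=[
    [0, 0, 0, 0, 0.0025, 0, 1],
    [0, 0, 0, 0, 0.0025, 0, 1],
  ],
)

```text
time_s: 14.55
tool_pos: [0.4874, 0.2237, 0.0912]
orientation: [[-0.259, -0.923, 0.283], [-0.966, 0.247, -0.078], [0.002, -0.294, -0.956]]
wrist_force: [-0.2, 0.1, -2.1]
width: 0.626
```

```bash
python3 st.py
```

```text
14.55 (array([-0.0609,  0.0003,  0.0446]), array([-0.12,  0.11, -0.01]), array([ 0.9, -0.1, -2. ])) 0.6255018329307284
```

Emit:
arm_command(
  commands=[
    [0.002, -0.002, 0, 0, 0.002, 0, 1],
    [0.002, -0.002, 0, 0, 0.003, 0, 1],
  ],
)

```text
time_s: 14.75
tool_pos: [0.4868, 0.2241, 0.0912]
orientation: [[-0.258, -0.923, 0.287], [-0.966, 0.247, -0.076], [-0.001, -0.297, -0.955]]
wrist_force: [2.2, -0.3, -2.1]
width: 0.625
```

```bash
python3 st.py
```

```text
14.75 (array([-0.0602,  0.0001,  0.0448]), array([ 0.07, -0.04, -0.01]), array([-1.5, -0.3, -2.7])) 0.6254083888232069
```

Emit:
arm_command(
  commands=[
    [0, 0, 0, 0, 0.002, 0, 1],
    [0, 0, 0, 0, 0.003, 0, 1],
    [0, 0, 0, 0, 0.003, 0, 1],
  ],
)

```text
time_s: 15.05
tool_pos: [0.4867, 0.2241, 0.0914]
orientation: [[-0.258, -0.922, 0.289], [-0.966, 0.247, -0.076], [-0.001, -0.299, -0.954]]
wrist_force: [4.2, -2.4, -2.7]
width: 0.62
```

```bash
python3 st.py
```

```text
15.05 (array([-0.0602,  0.    ,  0.0451]), array([ 0.18, -0.06,  0.  ]), array([-3.7,  1.2, -3.9])) 0.6200111907679116
```

Contact with the backstop. I'll back off half a millimetre and lower.

Emit:
arm_command(
  commands=[
    [-0.003, 0, 0, 0, -0.002, 0.002, 1],
    [-0.003, 0, 0, 0, -0.002, 0.004, 1],
    [-0.003, 0, 0, 0, -0.002, 0.005, 1],
  ],
)

```text
time_s: 15.35
tool_pos: [0.4876, 0.2238, 0.0894]
orientation: [[-0.258, -0.923, 0.285], [-0.966, 0.247, -0.075], [-0.001, -0.295, -0.956]]
wrist_force: [-0.3, -0.3, -1.1]
width: 0.621
```

```bash
python3 st.py
```

```text
15.35 (array([-0.0605,  0.0002,  0.0429]), array([-0.05, -0.04,  0.  ]), array([ 0.5,  0.4, -1. ])) 0.6210538945628313
```

Emit:
arm_command(
  commands=[
    [0, 0, 0, 0, 0, 0.001, 1],
    [0, 0, 0, 0, 0, 0.002, 1],
    [0, 0, 0, 0, 0, 0.002, 1],
  ],
)

```text
time_s: 15.65
tool_pos: [0.4876, 0.2238, 0.0892]
orientation: [[-0.258, -0.923, 0.285], [-0.966, 0.247, -0.076], [-0.0, -0.295, -0.956]]
wrist_force: [-5.0, -0.9, 6.3]
width: 0.623
```

```bash
python3 st.py
```

```text
15.65 (array([-0.0605,  0.0001,  0.0426]), array([-0.06, -0.02, -0.01]), array([2.5, 2.1, 7.4])) 0.6229480936868982
```

Emit:
arm_command(
  commands=[
    [0, 0, 0, 0, 0.001, 0, 1],
    [0, 0, 0, 0, 0.001, 0, 0.2],
    [0, 0, 0, 0, 0.001, 0, -0.3],
    [0, 0, 0, 0, 0.001, 0, -1],
    [0, 0, 0, 0, 0.001, 0, -1],
  ],
)

```text
time_s: 16.15
tool_pos: [0.4874, 0.2239, 0.0892]
orientation: [[-0.258, -0.923, 0.285], [-0.966, 0.247, -0.076], [-0.0, -0.295, -0.956]]
wrist_force: [-0.6, -0.8, -1.3]
width: 0.957
```

Emit:
arm_command(
  commands=[
    [0, 0, 0, 0, 0, 0, -1],
    [0, 0, 0, 0, 0, -0.02, -1],
    [0, 0, 0, 0, 0, -0.1, -1],
    [0, 0, 0, 0, 0, -0.2, -1],
    [0, 0, 0, 0, 0, -0.3, -1],
  ],
)

```text
time_s: 16.65
tool_pos: [0.4523, 0.233, 0.2052]
orientation: [[-0.258, -0.923, 0.284], [-0.966, 0.247, -0.076], [-0.0, -0.294, -0.956]]
wrist_force: [0.7, 0.2, -0.7]
width: 1.0
```

```bash
python3 - <<'E'
from h import *
from station import env
s=env.observe(); print(indeck(s),s['width'])
rect(env,.066,.082,'M_placed',deck=True,box=(-.2,-.003,-.06,.06))
go(env,[.6,.06,.22],down(np.radians(158)))
E
```

```text
(array([-0.0598,  0.0004,  0.1642]), array([-0.09, -0.01, -0.  ]), array([-0.4, -0.4, -0.9])) 1.0002511520400021
M_placed ((-61.75098419189453, 0.11319732666015625), (54.1212158203125, 117.5444107055664), 89.89877319335938) z 0.073596427734767 ext [-120.5  -27.    68. ] [-3.  27.2 76.1] [  277   157    87   172 13723]
slope [0.00143423 0.00193613 0.07366787]
t 16.7 cmd [-0.2923, 0.024, 0.1164, 0.3289, -0.4482, 0.1206] mm 227.5660146507101 deg 18.932521519269514
```

View pics/M_placed.png

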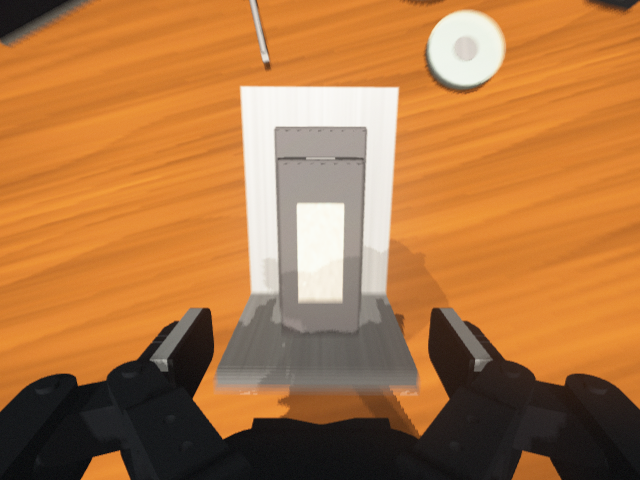

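The medium case sits centred on the large one, upper end at −120.5 mm and top at 73.6 mm. Now the small case.

Emit:
arm_command(
  commands=[
    [-0.292, 0.024, 0.116, 0.329, -0.448, 0.12, -1],
    [-0.292, 0.024, 0.116, 0.329, -0.448, 0.12, -1],
    [-0.292, 0.024, 0.116, 0.329, -0.448, 0.12, -1],
    [-0.292, 0.024, 0.116, 0.329, -0.448, 0.12, -1],
    [-0.292, 0.024, 0.116, 0.329, -0.448, 0.12, -1],
  ],
)

```text
time_s: 17.2
tool_pos: [0.6023, 0.0564, 0.2207]
orientation: [[-0.377, -0.926, 0.002], [-0.926, 0.377, -0.001], [0.0, -0.002, -1.0]]
wrist_force: [0.1, 1.0, -0.2]
width: 0.998
```

```bash
python3 - <<'E'
from h import *
from station import env
go(env,[.6834,-.1317,.17],down(np.radians(150.37)))
E
```

```text
t 17.2 cmd [-0.002, -0.0001, 0.1249, 0.3592, -0.3648, 0.1277] mm 211.06885305106724 deg 7.495493784805358
```

Emit:
arm_command(
  commands=[
    [-0.002, 0, 0.125, 0.359, -0.365, 0.128, -1],
    [-0.002, 0, 0.125, 0.359, -0.365, 0.128, -1],
    [-0.002, 0, 0.125, 0.359, -0.365, 0.128, -1],
    [-0.002, 0, 0.125, 0.359, -0.365, 0.128, -1],
    [-0.002, 0, 0.125, 0.359, -0.365, 0.128, -1],
  ],
)

```text
time_s: 17.7
tool_pos: [0.6837, -0.1365, 0.1682]
orientation: [[-0.498, -0.867, -0.001], [-0.867, 0.498, -0.001], [0.001, 0.001, -1.0]]
wrist_force: [-0.3, -0.2, 0.1]
width: 0.997
```

Emit:
arm_command(
  commands=[
    [0, 0, 0, 0, 0, 0, -1],
  ],
)

```text
time_s: 17.8
tool_pos: [0.6836, -0.1383, 0.1673]
orientation: [[-0.5, -0.866, -0.002], [-0.866, 0.5, -0.0], [0.001, 0.002, -1.0]]
wrist_force: [0.1, 0.4, -0.5]
width: 0.998
```

```bash
python3 - <<'E'
from h import *
from station import env
rect(env,.022,.038,'S_pre',box=(.6,.76,-.19,-.07))
go(env,[.6834,-.1317,.003],down(np.radians(150.37)))
E
```

```text
S_pre ((685.0708618164062, -133.3465118408203), (43.99945068359375, 100.37303161621094), 60.51622772216797) z 0.030035237623525363 ext [ 631.8 -175.9   22.1] [737.9 -90.4  32.9] [ 284  170   58  124 6812]
slope [-0.0030915   0.00097434  0.03222759]
t 17.85 cmd [0.0018, -0.0015, -0.0058, -0.0133, 0.0063, 0.4111] mm 164.54316956490408 deg 0.3757582510087298
```

View pics/S_pre.png

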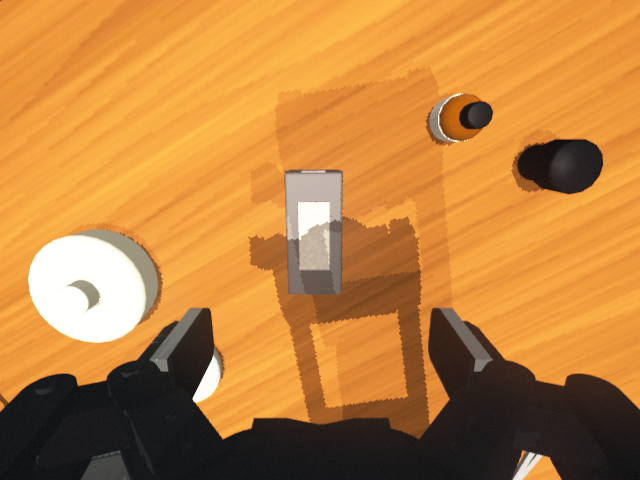

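The small case is at (314,232) and clear of the pot, bottle and eyepiece. I'll descend.

Emit:
arm_command(
  commands=[
    [0.002, -0.001, -0.005, -0.012, 0.003, 0.12, -1],
    [0.002, -0.001, -0.005, -0.012, 0.003, 0.24, -1],
    [0.002, -0.001, -0.005, -0.012, 0.003, 0.34, -1],
    [0.002, -0.001, -0.005, -0.012, 0.003, 0.39, -1],
    [0.002, -0.001, -0.005, -0.012, 0.003, 0.405, -1],
  ],
)

```text
time_s: 18.35
tool_pos: [0.6819, -0.1296, 0.0028]
orientation: [[-0.493, -0.87, -0.005], [-0.87, 0.493, 0.002], [0.001, 0.005, -1.0]]
wrist_force: [-1.1, -0.2, -1.0]
width: 1.0
```

```bash
python3 - <<'E'
from h import *
from station import env
go(env,[.6845,-.1328,.003],down(np.radians(150.0)))
E
```

```text
t 18.35 cmd [0.0051, -0.001, 0.0075, 0.0037, -0.0096, -0.0007] mm 4.112596777517216 deg 0.544835619828815
```

Emit:
arm_command(
  commands=[
    [0.004, 0, 0.005, 0.003, -0.008, 0, -1],
    [0.004, 0, 0.005, 0.003, -0.008, 0, -1],
    [0.004, 0, 0.005, 0.003, -0.008, 0, 1],
    [0.004, 0, 0.005, 0.003, -0.008, 0, 1],
    [0.004, 0, 0.005, 0.003, -0.008, 0, 1],
  ],
)

```text
time_s: 18.85
tool_pos: [0.6847, -0.1326, 0.0039]
orientation: [[-0.498, -0.867, 0.0], [-0.867, 0.498, -0.001], [0.001, -0.001, -1.0]]
wrist_force: [-2.6, -4.5, 2.5]
width: 0.517
```

Emit:
arm_command(
  commands=[
    [0, 0, 0, 0, 0, 0, 1],
    [0, 0, 0, 0, 0, 0, 1],
    [0, 0, 0, 0, 0, 0, 1],
    [0, 0, 0, 0, 0, 0, 1],
    [0, 0, 0, 0, 0, 0, 1],
  ],
)

```text
time_s: 19.35
tool_pos: [0.6848, -0.1327, 0.0042]
orientation: [[-0.498, -0.867, 0.0], [-0.867, 0.498, -0.001], [0.001, -0.001, -1.0]]
wrist_force: [-0.2, -0.5, 2.6]
width: 0.503
```

Emit:
arm_command(
  commands=[
    [0, 0, 0, 0, 0, -0.03, 1],
    [0, 0, 0, 0, 0, -0.15, 1],
    [0, 0, 0, 0, 0, -0.27, 1],
    [0, 0, 0, 0, 0, -0.39, 1],
    [0, 0, 0, 0, 0, -0.51, 1],
  ],
)

```text
time_s: 19.85
tool_pos: [0.6843, -0.1322, 0.2105]
orientation: [[-0.498, -0.867, 0.0], [-0.867, 0.498, -0.001], [0.001, -0.001, -1.0]]
wrist_force: [0.3, 0.1, -0.6]
width: 0.503
```

```bash
python3 - <<'E'
from h import *
from station import env
s=env.observe(); print(s['tool_pos'],s['wrist_force'],s['width'])
go(env,[.55,.08,.25],down(np.radians(160)))
E
```

```text
[ 0.68432256 -0.13217565  0.21045398] [ 0.28107272  0.1438418  -0.58843065] 0.5029343139556837
t 19.85 cmd [-0.0005, -0.0009, -0.1642, -0.2928, 0.5552, -0.0995] mm 254.2143679206863 deg 9.850575548650305
```

Emit:
arm_command(
  commands=[
    [0, 0, -0.164, -0.293, 0.555, -0.1, 1],
    [0, 0, -0.164, -0.293, 0.555, -0.1, 1],
    [0, 0, -0.164, -0.293, 0.555, -0.1, 1],
    [0, 0, -0.164, -0.293, 0.555, -0.1, 1],
    [0, 0, -0.164, -0.293, 0.555, -0.1, 1],
  ],
)

```text
time_s: 20.35
tool_pos: [0.5512, 0.0773, 0.2501]
orientation: [[-0.342, -0.94, 0.0], [-0.94, 0.342, -0.001], [0.001, -0.001, -1.0]]
wrist_force: [0.2, 0.9, -0.4]
width: 0.504
```

```bash
python3 - <<'E'
from h import *
from station import env
s=env.observe(); print(s['tool_pos'],s['wrist_force'],s['width'])
go(env,dk(-.065,0,.16),Rp)
E
```

```text
[0.55116549 0.07728411 0.25008985] [ 0.2010121   0.85890438 -0.41421341] 0.5043874006720694
t 20.35 cmd [0.2858, -0.0134, -0.0832, -0.2835, 0.3503, 0.1182] mm 186.36329837538844 deg 17.878964938030602
```

Emit:
arm_command(
  commands=[
    [0.286, -0.013, -0.083, -0.284, 0.35, 0.118, 1],
    [0.286, -0.013, -0.083, -0.284, 0.35, 0.118, 1],
    [0.286, -0.013, -0.083, -0.284, 0.35, 0.118, 1],
    [0.286, -0.013, -0.083, -0.284, 0.35, 0.118, 1],
    [0.286, -0.013, -0.083, -0.284, 0.35, 0.118, 1],
  ],
)

```text
time_s: 20.85
tool_pos: [0.4544, 0.2351, 0.2013]
orientation: [[-0.253, -0.925, 0.283], [-0.967, 0.242, -0.075], [0.001, -0.293, -0.956]]
wrist_force: [0.2, -0.7, -0.9]
width: 0.504
```

```bash
python3 - <<'E'
from h import *
from station import env
s=env.observe(); print(indeck(s))
p,z=env.grab_frame('wrist'); cv2.imwrite('pics/S_carry.png',p[:,:,::-1])
go(env,dk(-.06,0,.089),Rp)
E
```

```text
(array([-0.0601, -0.0022,  0.1601]), array([-0.17, -0.04, -0.31]), array([-0.1,  0.6, -1. ]))
t 20.9 cmd [0.0009, 0.0004, 0.0042, 0.0036, 0.0064, 0.1786] mm 71.4849185189119 deg 0.25849086030020746
```

View pics/S_carry.png

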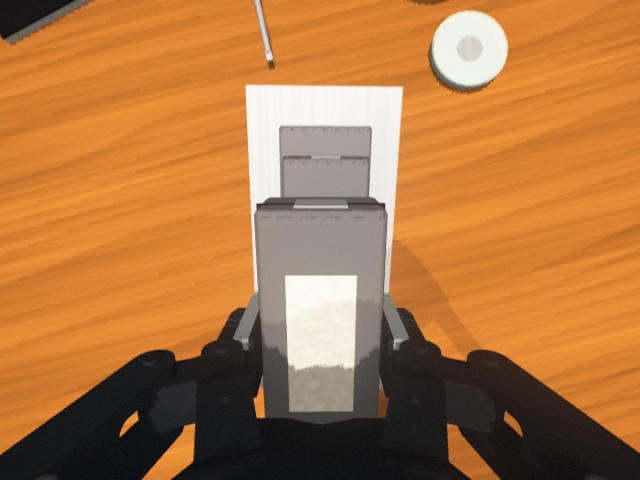

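The small case is held square at (320,310), with the stack below it. I'll lower it.

Emit:
arm_command(
  commands=[
    [0, 0, 0.004, 0.003, 0.002, 0.05, 1],
    [0, 0, 0.004, 0.003, 0.002, 0.1, 1],
    [0, 0, 0.004, 0.003, 0.002, 0.15, 1],
    [0, 0, 0.004, 0.003, 0.002, 0.17, 1],
    [0, 0, 0.004, 0.003, 0.002, 0.178, 1],
  ],
)

```text
time_s: 21.4
tool_pos: [0.476, 0.2264, 0.1336]
orientation: [[-0.26, -0.923, 0.284], [-0.966, 0.248, -0.077], [0.001, -0.294, -0.956]]
wrist_force: [-0.7, -0.9, -1.1]
width: 0.503
```

```bash
python3 - <<'E'
from h import *
from station import env
s=env.observe(); print(indeck(s))
go(env,dk(-.055,0,.0795),Rp)
E
```

```text
(array([-0.0623,  0.0007,  0.0886]), array([-0.11,  0.05,  0.06]), array([ 0.7,  1. , -0.9]))
t 21.4 cmd [0.0018, -0.0008, -0.001, -0.0016, 0.0181, 0.0228] mm 11.664000938388742 deg 0.13271596400873759
```

Emit:
arm_command(
  commands=[
    [0.001, 0, -0.001, -0.001, 0, 0.01, 1],
    [0.001, 0, -0.001, -0.001, 0.004, 0.017, 1],
    [0.001, 0, -0.001, -0.001, 0.01, 0.021, 1],
    [0.001, 0, -0.001, -0.001, 0.016, 0.022, 1],
    [0.001, 0, -0.001, -0.001, 0.02, 0.022, 1],
  ],
)

```text
time_s: 21.9
tool_pos: [0.471, 0.2282, 0.123]
orientation: [[-0.259, -0.923, 0.285], [-0.966, 0.247, -0.077], [0.001, -0.295, -0.956]]
wrist_force: [-0.4, 1.0, -1.4]
width: 0.505
```

Emit:
arm_command(
  commands=[
    [0, 0, 0, 0, 0.002, 0, 1],
    [0, 0, 0, 0, 0.002, 0, 1],
  ],
)

```text
time_s: 22.1
tool_pos: [0.4701, 0.2286, 0.1229]
orientation: [[-0.258, -0.923, 0.285], [-0.966, 0.247, -0.077], [0.001, -0.295, -0.955]]
wrist_force: [-0.1, -0.9, -1.2]
width: 0.501
```

```bash
python3 st.py
```

```text
22.1 (array([-0.053 , -0.    ,  0.0802]), array([-0.03,  0.02, -0.03]), array([ 0.2,  0.9, -1.2])) 0.5007197834795033
```

Emit:
arm_command(
  commands=[
    [0, 0, 0, 0, 0.003, 0, 1],
    [0, 0, 0, 0, 0.005, 0, 1],
    [0, 0, 0, 0, 0.005, 0, 1],
  ],
)

```text
time_s: 22.4
tool_pos: [0.4681, 0.2292, 0.1223]
orientation: [[-0.258, -0.923, 0.285], [-0.966, 0.247, -0.077], [0.001, -0.295, -0.956]]
wrist_force: [0.6, 0.2, -1.4]
width: 0.507
```

```bash
python3 st.py
```

```text
22.4 (array([-0.0509, -0.    ,  0.0802]), array([-0.03,  0.02, -0.03]), array([-0. , -0.4, -1.5])) 0.5065006203826303
```

Emit:
arm_command(
  commands=[
    [0, 0, 0, 0, 0.002, 0, 1],
    [0, 0, 0, 0, 0.004, 0, 1],
    [0, 0, 0, 0, 0.004, 0, 1],
  ],
)

```text
time_s: 22.7
tool_pos: [0.4673, 0.2294, 0.1222]
orientation: [[-0.258, -0.923, 0.286], [-0.966, 0.246, -0.077], [0.0, -0.296, -0.955]]
wrist_force: [3.7, -3.4, -1.6]
width: 0.505
```

```bash
python3 st.py
```

```text
22.7 (array([-0.0501, -0.    ,  0.0804]), array([ 0.05,  0.01, -0.03]), array([-3.8,  2.3, -2.8])) 0.505427820514328
```

Contact at −0.050, as expected. I'll back off half a millimetre and lower.

Emit:
arm_command(
  commands=[
    [0, 0, 0, 0, -0.001, 0.002, 1],
    [0, 0, 0, 0, -0.001, 0.004, 1],
    [0, 0, 0, 0, -0.001, 0.005, 1],
  ],
)

```text
time_s: 23.0
tool_pos: [0.4679, 0.2292, 0.1201]
orientation: [[-0.258, -0.923, 0.286], [-0.966, 0.247, -0.077], [0.001, -0.296, -0.955]]
wrist_force: [0.4, 0.1, -0.4]
width: 0.502
```

```bash
python3 st.py
```

```text
23.0 (array([-0.0501,  0.    ,  0.0782]), array([ 0.01,  0.02, -0.03]), array([-0.2, -0.2, -0.4])) 0.5022406959740129
```

Emit:
arm_command(
  commands=[
    [0, 0, 0, 0, 0, 0.001, 1],
    [0, 0, 0, 0, 0, 0.002, 1],
    [0, 0, 0, 0, 0, 0.002, 1],
  ],
)

```text
time_s: 23.3
tool_pos: [0.4681, 0.2292, 0.1195]
orientation: [[-0.258, -0.923, 0.285], [-0.966, 0.246, -0.077], [0.001, -0.296, -0.955]]
wrist_force: [-2.4, -0.2, 2.3]
width: 0.502
```

```bash
python3 st.py
```

```text
23.3 (array([-0.0501, -0.0001,  0.0776]), array([ 0.01,  0.02, -0.03]), array([1.5, 0.8, 2.9])) 0.5016618000145413
```

Emit:
arm_command(
  commands=[
    [0, 0, 0, 0, 0, 0.001, 1],
    [0, 0, 0, 0, 0, 0.001, 0],
    [0, 0, 0, 0, 0, 0.001, -0.4],
    [0, 0, 0, 0, 0, 0.001, -1],
    [0, 0, 0, 0, 0, 0.001, -1],
  ],
)

```text
time_s: 23.8
tool_pos: [0.4682, 0.2292, 0.119]
orientation: [[-0.258, -0.923, 0.285], [-0.966, 0.246, -0.077], [0.001, -0.296, -0.955]]
wrist_force: [0.3, -0.3, 0.3]
width: 0.982
```

Emit:
arm_command(
  commands=[
    [0, 0, 0, 0, 0, 0, -1],
    [0, 0, 0, 0, 0, -0.02, -1],
    [0, 0, 0, 0, 0, -0.1, -1],
    [0, 0, 0, 0, 0, -0.2, -1],
    [0, 0, 0, 0, 0, -0.3, -1],
  ],
)

```text
time_s: 24.3
tool_pos: [0.4331, 0.2383, 0.235]
orientation: [[-0.258, -0.923, 0.285], [-0.966, 0.247, -0.077], [0.001, -0.295, -0.956]]
wrist_force: [1.2, 0.8, 0.2]
width: 1.002
```

```bash
python3 - <<'E'
from h import *
from station import env
s=env.observe(); print(indeck(s),s['width'])
rect(env,.096,.112,'S_placed',deck=True,box=(-.2,-.003,-.06,.06))
p,z=env.grab_frame('scene'); cv2.imwrite('pics/scene_end.png',p[:,:,::-1])
E
```

```text
(array([-0.0497,  0.0002,  0.1986]), array([-0.04,  0.04, -0.03]), array([-0.9, -1.1, -0.1])) 1.0021157266003657
S_placed ((-51.96786117553711, 0.03218841552734375), (97.87950134277344, 44.13666915893555), 0.002965869614854455) z 0.10360972516026531 ext [-100.9  -22.    98. ] [ -3.   22.1 106.5] [ 286  172   68  141 8983]
slope [0.00319785 0.00165064 0.1037386 ]
```

View pics/S_placed.png

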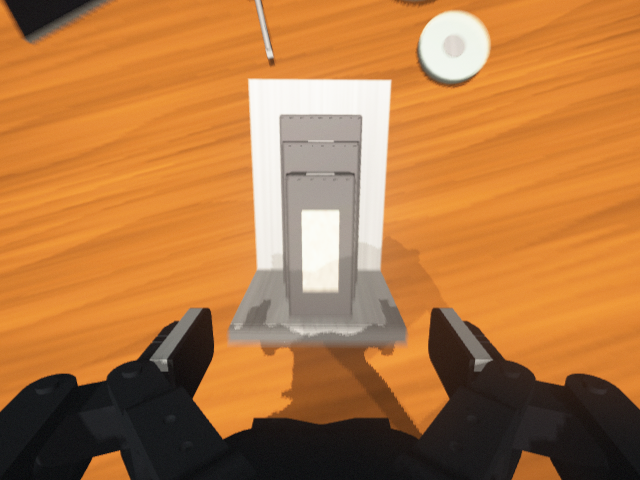

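View pics/scene_end.png

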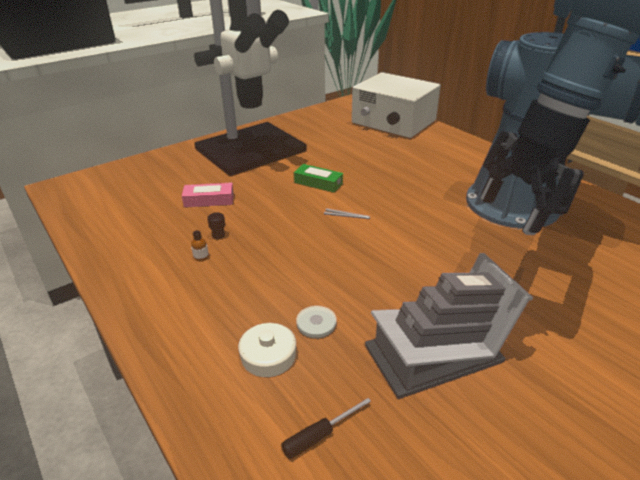

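The stack at (460,310) in the scene picture is complete and tight to the backstop. The gripper is clear and the bystanders haven't moved, so I'll hand the job in.

Emit:
arm_command(
  commands=[
    [0, 0, 0, 0, 0, -0.02, -1],
    [0, 0, 0, 0, 0, -0.02, -1],
    [0, 0, 0, 0, 0, -0.02, -1],
  ],
)

```text
time_s: 24.7
tool_pos: [0.4336, 0.2406, 0.2476]
orientation: [[-0.257, -0.92, 0.295], [-0.966, 0.246, -0.073], [-0.006, -0.303, -0.953]]
wrist_force: [0.1, -0.3, -0.5]
width: 1.004
```

```bash
python3 -c "
from station import env
print(env.finish_job())"
```

```text
the job is handed in; nothing more can be done
None
```

All three cases are stacked on the rack, large, middle, small from below, and I handed the job in at about 25 s of the 72 s allowed. Each case was slid until it touched the backstop, backed off slightly, lowered until the wrist force showed contact, then released.

**Wrist-camera checks in the deck frame, each taken just after that case was released:**

| Case | Upper end, mm (flush = −140 / −120 / −100) | Middle across the shelf, mm | Top height, mm (nominal 40 / 74 / 104) |
|---|---|---|---|
| Large | −140.2 | 0.0 | 39.6 |
| Medium | −120.5 | +0.1 | 73.6 |
| Small | −100.9 | 0.0 | 103.6 |

- **Angles:** the measured angles were below 0.005 rad, both for tilt and across the slope.
- **Other things on the bench:** in the last scene picture the bystanders and the pink and green look-alikes look where they were at the start. I compared these by eye, not by measurement. The gripper was clear of the stack.
- **Disagreement:** the top camera placed the rack about 2 mm too far downhill. Contact with the backstop and the wrist picture both showed this, so I corrected the rack position. The x values in the table rest on that correction.

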